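# Clip a side cover into the dunnage rack

### The job

Take the yellow side cover out of the wooden bench rest and slide it, foot first, down the slant of the one empty slot of the rack. Push it fully home against the stop so that both spring clips snap into its notches, then let go of it. Do not shift the hammer, the tape measure or the screwdriver that lie around.

Things in the scene. Friction and masses are not known exactly. Their poses are not given: they have to be found in the camera images.
- cover_grip (a point): Grip point of the loose yellow side cover: the centre of its black tab, 136 mm above the foot edge. The tab is 44 mm wide (cover x axis), 12 mm thick (y) and rises from 120 to 152 mm above the foot (z up). The cover weighs about 0.22 kg and is symmetric: either face may look either way. At the start it stands upright in the groove of the wooden rest, tab up.
- cover_foot (a point): Middle of the cover's foot edge (underside), between its faces. The panel is 110 mm wide (x), 8 mm thick (y) and 120 mm tall (z, from foot to top, tab not counted). The foot corners are tapered: 96 mm wide at the foot, full width 16 mm up. Each side edge has a notch 7 mm deep, 24 to 44 mm above the foot, for the clips.
- rest: Fixed light wooden bench rest, 140 x 60 x 40 mm, origin at the middle of its underside. A groove 11 mm wide and 26 mm deep runs along its x axis; the cover stands in it on the groove's floor, 14 mm above the bench.
- slot: The rack's one empty slot (fixed); origin where the middle of the cover's foot edge lies when fully home on the stop bar. z points up along the slot and out of its mouth, leaning 35 degrees from vertical towards the robot's side: the cover goes in along -z, down and away from the robot. x is along the cover's width, rising away from the robot; y, level, is across its thickness.
- slot_mouth (a point): Centre of the empty slot's mouth, 95 mm up its z axis from the stop. Two aluminium channels take the cover's side edges: 114 mm between their webs (slot x), 11 mm between their flanges (slot y) up to 76 mm from the stop; above that, lips flare to about 30 mm (y) and 130 mm (x) at the mouth. The clip noses are 33 mm from the stop.
- rack: Fixed blue base of the dunnage rack, 150 x 340 x 12 mm (x, y, z), origin at the middle of its underside. It carries three slots side by side, 110 mm apart along its y. Two are filled with a red and a green cover like the yellow one, fixed for good; the empty one may be any of the three. Those covers' tabs reach about 210 mm above the bench.
- clip_upper (a joint): Spring clip of the empty slot on the side away from the robot (slot +x): metres that its nose is pushed outward. 0 = sprung in; the nose then stands 7 mm inside the channel web. About 3 N at 0, rising by 0.6 N per mm, at most 12 mm. It rides up over the cover's tapered foot (about 5 mm) and snaps back into the notch when the cover is home.
- clip_lower (a joint): The same on the side nearer the robot (slot -x). To push the cover past both clips takes about 7 to 15 N along the slot, over the last 30 mm.
- ball_hammer: Loose ball-pein hammer with wooden handle, about 254 mm long, lying on the bench near the front left. To be left alone.
- tape_measure: Loose yellow tape measure, 57 x 70 x 58 mm, standing at the left. To be left alone.
- screwdriver_1: Loose screwdriver with a yellow handle, about 178 mm long and 26 mm high, lying in front of the rack. To be left alone.
Things that resemble listed ones, but are neither listed nor needed, are in the scene too. Of the things that look like the part that bears cover_grip, the larger one is meant.

How it is judged (in metres and radians):
On the way, in this order (a step that is already met when the one before it is completed fails the run):
1. the cover is lifted out of the rest, its foot more than 60 mm above the bench (height (world z) of cover_foot above 0.06 m), for 0.1 s.
2. the cover has entered the mouth of the empty slot along its slant, not yet past the clips (z of cover_foot in the frame of slot between 0.02 and 0.09 m and x of cover_foot in the frame of slot between -0.012 and 0.012 m and y of cover_foot in the frame of slot between -0.012 and 0.012 m and angle between the z axis of cover_foot and the z axis of slot, either way round below 0.25 rad), for 0.05 s.
At the end, for the whole second after the job is handed in: The cover is fully home in the empty slot (its foot within 6 mm of the stop, its slant within about 5 degrees of the slot's), both clips have sprung back to within 3 mm, and it is at rest (distance between cover_foot and slot below 0.006 m and angle between the z axis of cover_foot and the z axis of slot, either way round below 0.08 rad and angle between the x axis of cover_foot and the x axis of slot, either way round below 0.15 rad and value of joint each of clip_upper, clip_lower below 0.003 m and linear speed of cover below 0.03 m/s); the robot touches nothing.
It fails at once if the hammer is shifted by more than 30 mm (distance of ball_hammer from where it was at the start of the episode above 0.03 m).
It fails at once if the tape measure is shifted by more than 30 mm (distance of tape_measure from where it was at the start of the episode above 0.03 m).
It fails at once if the screwdriver is shifted by more than 30 mm (distance of screwdriver_1 from where it was at the start of the episode above 0.03 m).
It also fails if it takes over 42 s, if anything falls off the work surface, if the arm or the gripper's body presses on something with over 40 N, if the wrist force passes 120 N, or if a joint passes its speed limit or range.

### The arm

A 6-joint arm with a two-finger parallel gripper is mounted at the origin on a cart in front of the work surface, level with it; the furniture and walls round the work are solid. World frame = base frame: x ahead of the robot, y to its left, z up, the work surface at z = 0. Lengths are in m, angles in degrees, forces in N, time in s.
With the tool pointing down it reaches from about 0.25 to 0.725 m from the base axis. Payload 4 kg.
Tool frame: the origin (TCP) lies on the front face of the gripper's body, between the roots of the fingers; the fingertips stand 73 mm ahead of it and the grasp point (between the pads) lies 54 mm ahead of it; z points along the fingers, y is the line along which they close (so a half turn about z gives the same grasp; the last joint's range is limited). The gripper opens to 85 mm and grips with 20 to 120 N. Pads are 22 mm wide; open, the fingers measure 114 mm over their backs; the gripper's body (76 mm by 85 mm) begins 54 mm behind the grasp point. The pads swing forward as they close: fully open they stand 13 mm farther back than shut.
Start: joints at [-77.235, 13.785, 0.286, 76.501, 0, 90], TCP at [0.11, -0.488, 0.304] pointing down, gripper open.
Joint ranges: [-155.79, 155.79], [-60.16, 107.12], [-62.33, 73.08], [-114, 123.19], [-81.49, 82.49], [-180, 180]. Speed limits (degrees/s): [159.86, 159.86, 180, 180, 180, 180].

### API

Orientations are given as a 3x3 rotation matrix whose columns are the frame's x, y, z axes.
In Python, from bench import sense, optics, order gives the robot as it stands.
- The arm moves only by the shell command python3 -m creep 'ROWS'. ROWS is JSON, a list of rows, each a list of 5 numbers: the shift along the tool's x, y, z in cm, then the turn about the tool's z in degrees, then the opening, from 0 (shut) to 1 (fully open). In form: [[x, y, z, spin, gripper], ...]. A call has 1 to 12 rows; each row shifts and turns the commanded pose from where the row before left it, along the tool's axes as they then stand; what a row does not reach is not made up. A row lasts 1/10 s, in which the tool goes at most 50 mm and 8.59 degrees, less where a joint would pass 70% of its speed; a pose out of reach is approached as far as the arm can. A call is refused whole if a number of a shift passes 5 or a number of a turn 8.59, either way. A call with a gripper value outside its range is refused whole. The fingers move at their own pace and stop on an object; the grip force is fixed at half the most. Time passes only in rows, so rows that do not move let the fingers close. It gives the time, the measured TCP pose, the force, the opening and the grip force at its end, in the units of the state.
- sense(): the state, without advancing time (a new reading comes with each control period).
- optics.snapshot(name): name is "scene" or "top" or "wrist"; returns a dict with "frame" (400x640x3 uint8, blue, green, red), "camera_matrix" (3x3 intrinsics, pixels), "xyz" and "attitude" of the camera in the world; the wrist camera has in their place "T_tool_cam" (4x4, takes a point from camera to tool coordinates, whose origin is the TCP and whose axes are the flange's). Camera axes: x right, y down, z forward; pixel columns grow to the right and rows downward; lengths in m; the calibration is good to about 2 mm. A picture is of the moment at which its call begins: read the wrist's pose just before it. There is no depth.
- order.finish_job(): hands the job in; it is judged then, once.
The state is a dict: "clock": time; "joint_pos": joint angles; "qvel": joint speeds; "effort": joint torques, N m; "ee_pos": TCP position; "tcp_rot": TCP orientation; "ft_force": force on the tool from outside, world axes, zero at the start; "torque": the same for the moment, N m; "opening": finger opening in m; "grip_force": force on a finger pad.
Only numpy, scipy, OpenCV 4.12 (cv2) and the standard library are available. Lean on these libraries where they do the work, as an engineer would, in place of code of your own. Each camera call takes 0.05 s, during which the arm holds its last target. There are 200 camera calls.

## Working session

There is one attempt and no reset: what is moved stays moved. The work goes in short steps, Python scripts to look and compute and a shell command to move; the robot and the scene stay as the last step left them, time stands still between calls to the robot, and variables do not carry over. Pictures are saved under pics/ and viewed, at most 10 in all, crops included, and the job is handed in when it is done.

```bash
mkdir -p pics; ls
python3 - <<'E'
from bench import sense, optics
import cv2,numpy as np
s=sense();print(s)
np.set_printoptions(suppress=True,precision=4)
for n in("scene","top"):
    d=optics.snapshot(n);cv2.imwrite(f"pics/{n}1.png",d["frame"]);print(n,d["camera_matrix"],d["xyz"],d["attitude"])
d=optics.snapshot("wrist");print(d["T_tool_cam"],d["camera_matrix"])
E
```

```text
pics
{'clock': 0.0, 'joint_pos': array([-7.72368329e+01,  1.38350151e+01,  2.13109388e-01,  7.65004967e+01,
        1.58026288e-03,  9.00001107e+01]), 'qvel': array([-0.02605365, -0.0269595 , -0.0183518 ,  0.02991799,  0.04247694,
       -0.07168131]), 'effort': array([ 2.90215457e-04, -3.72319758e+01,  2.52406365e+01,  1.69336307e-02,
        1.92726870e-04, -9.05559915e-06]), 'ee_pos': array([ 0.1103622 , -0.48718172,  0.3029842 ]), 'tcp_rot': array([[ 9.75292016e-01,  2.20919184e-01, -4.45060470e-04],
       [ 2.20919630e-01, -9.75289778e-01,  2.08963079e-03],
       [ 2.75766004e-05, -2.13632282e-03, -9.99997718e-01]]), 'ft_force': array([-0.23327781, -0.4943724 , -0.08725062]), 'torque': array([-0.02895903, -0.03531598, -0.00828147]), 'grip_force': 0.0, 'opening': 0.08557039844707932}
scene [[447.1684   0.     325.1285]
 [  0.     447.1684 193.9389]
 [  0.       0.       1.    ]] [-0.1903  0.7569  0.7555] [[-0.6785 -0.423   0.6005]
 [-0.7343  0.3666 -0.5713]
 [ 0.0215 -0.8286 -0.5594]]
top [[368.062    0.     318.96  ]
 [  0.     368.062  197.2535]
 [  0.       0.       1.    ]] [0.4059 0.0852 1.0347] [[-0.0293 -0.9961  0.0827]
 [-0.9995  0.028  -0.0165]
 [ 0.0141 -0.0831 -0.9964]]
[[ 0.0006 -0.9494 -0.314   0.0817]
 [ 1.      0.0006  0.0001  0.0004]
 [ 0.0001 -0.314   0.9494 -0.0704]
 [ 0.      0.      0.      1.    ]] [[335.8995   0.     320.6335]
 [  0.     335.8995 202.2634]
 [  0.       0.       1.    ]]
```

View pics/scene1.png

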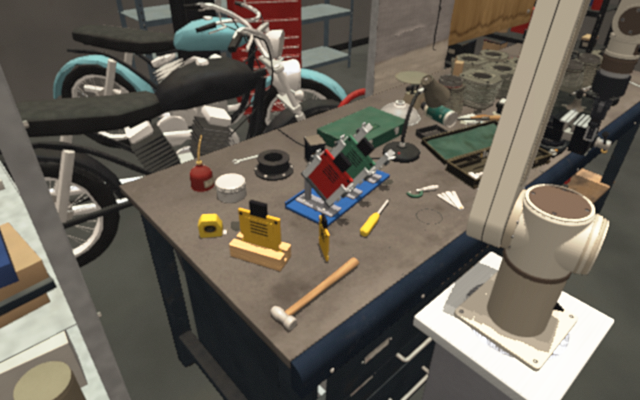

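View pics/top1.png

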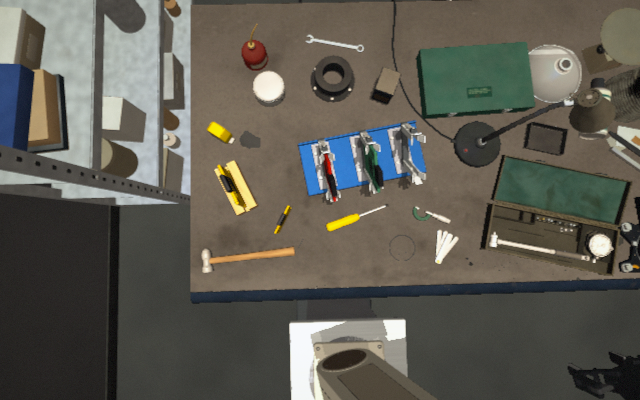

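The scene shows the cover in the rest (tab at scene (259,208), top (228,185)). A smaller yellow decoy lies near top (283,220). The empty slot is the rightmost one, top (407,150). I'll enlarge these areas.

```bash
cat > h.py <<'E'
import cv2,numpy as np
from bench import sense,optics
np.set_printoptions(suppress=True,precision=4)
def ray(d,u,v):
    r=d["attitude"]@np.linalg.inv(d["camera_matrix"])@np.array([u,v,1.]); return r
def atz(d,u,v,z):
    r=ray(d,u,v);c=np.array(d["xyz"]);return c+r*(z-c[2])/r[2]
def proj(d,p):
    q=(np.atleast_2d(p)-np.array(d["xyz"]))@np.array(d["attitude"]);q=q@np.array(d["camera_matrix"]).T;return q[:,:2]/q[:,2:]
def tri(ds,uvs):
    A=np.zeros((3,3));b=np.zeros(3)
    for d,(u,v) in zip(ds,uvs):
        r=ray(d,u,v);r/=np.linalg.norm(r);P=np.eye(3)-np.outer(r,r);A+=P;b+=P@np.array(d["xyz"])
    return np.linalg.solve(A,b)
def crop(f,x,y,w,h,k):
    c=cv2.resize(f[y:y+h,x:x+w],None,fx=k,fy=k,interpolation=cv2.INTER_CUBIC)
    for i in range(0,w,10):
        cv2.line(c,(i*k,0),(i*k,6 if (x+i)%50 else 14),(255,0,255),1)
    for j in range(0,h,10):
        cv2.line(c,(0,j*k),(6 if (y+j)%50 else 14,j*k),(255,0,255),1)
    return c
E
python3 - <<'E'
from h import *
t=optics.snapshot("top");s=optics.snapshot("scene")
T,S=t["frame"],s["frame"]
a=np.hstack([crop(T,200,150,80,75,5),crop(T,360,110,80,75,5)]);b=np.hstack([crop(S,220,195,80,75,5),crop(S,320,115,80,75,5)])
cv2.imwrite("pics/c1.png",np.vstack([a,b])[:600,:800])
print(atz(t,228,185,.16),atz(t,236,187,.04),atz(t,405,150,.1))
E
```

```text
[0.5138 0.2866 0.16  ] [0.5226 0.2927 0.04  ] [ 0.5997 -0.1562  0.1   ]
```

View pics/c1.png

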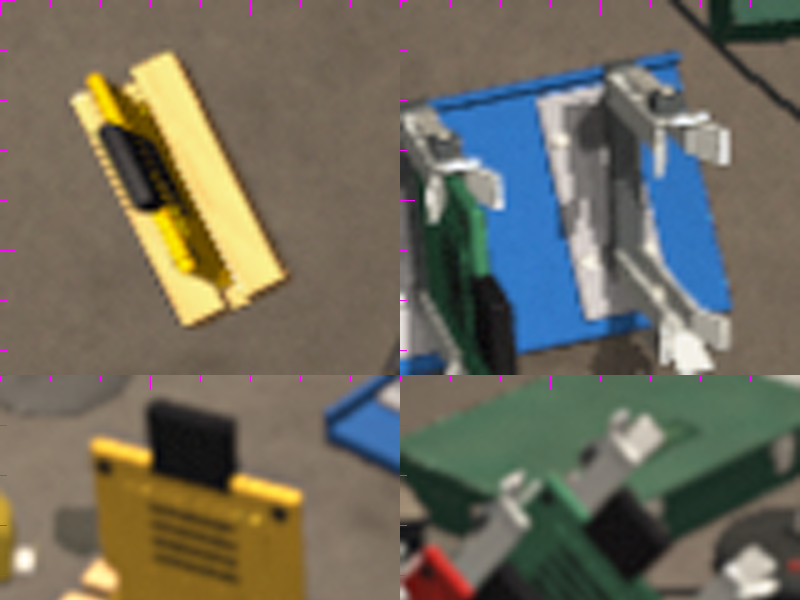

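```bash
cat > geo.py <<'E'
from h import *
from scipy.optimize import least_squares
c=np.cos(np.radians(35));s=np.sin(np.radians(35))
def rz(a):return np.array([[np.cos(a),-np.sin(a),0],[np.sin(a),np.cos(a),0],[0,0,1]])
TILT=np.array([[c,0,-s],[0,1,0],[s,0,c]])
def slot(p,pts):  # p: yaw,x,y,z
    return np.atleast_2d(pts)@(rz(p[0])@TILT).T+p[1:4]
E
python3 - <<'E'
from geo import *
t=optics.snapshot("top");sc=optics.snapshot("scene")
tp=lambda x,y:(200+x/5,150+y/5); tr=lambda x,y:(360+(x-400)/5,110+y/5)
ss=lambda x,y:(320+(x-400)/5,115+(y-375)/5); sr=lambda x,y:(220+x/5,195+(y-375)/5)
R=np.array([atz(t,*tp(*q),.04) for q in[(75,97),(170,52),(287,275),(185,327)]])
print("rest",R.mean(0),"len",np.linalg.norm(R[1]-R[2]),np.linalg.norm(R[0]-R[3]),"wid",np.linalg.norm(R[0]-R[1]),np.linalg.norm(R[2]-R[3]))
d=(R[0]-R[3])+(R[1]-R[2]);print("rest yaw",np.degrees(np.arctan2(d[1],d[0])))
print("tab", atz(t,*tp(122,170),.166), tri([t,sc],[tp(127,168),sr(193,443)]))
a,b=atz(t,*tp(100,130),.166),atz(t,*tp(137,208),.166);print("tab edge",np.linalg.norm(a-b),np.degrees(np.arctan2((a-b)[1],(a-b)[0])))
K=np.array([atz(t,*q,.012) for q in[(299,143),(416,121),(426,172),(308,195)]])
print("rack",K,K.mean(0),np.linalg.norm(K[0]-K[1]),np.linalg.norm(K[1]-K[2]))
# fit slot from green tab & rack
gp=np.array([[.022,.116,.152],[-.022,.116,.152],[-.022,.116,.120],[.022,.116,.120]])
gs=np.array([ss(625,487),ss(668,535),ss(635,570),ss(587,525)])
d=(K[0]-K[1])+(K[3]-K[2]);yaw0=np.arctan2(-d[0],d[1]);print("yaw0",np.degrees(yaw0))
def f(p):
    e=(proj(sc,slot(p,gp))-gs).ravel()
    return np.r_[e,(p[0]-yaw0)*100, ((K.mean(0)-p[1:4])@rz(p[0]))[1:2]*400-.11*400]
r=least_squares(f,[yaw0,.6,-.15,.073]);print(np.degrees(r.x[0]),r.x,r.fun)
p=r.x;np.save("slot.npy",p)
# overlay
T=t["frame"];S=sc["frame"]
def draw(img,d,x,y,pts,k=5,col=(0,0,255)):
    q=((proj(d,pts)-[x,y])*k).astype(int)
    cv2.polylines(img,[q.reshape(-1,1,2)],True,col,1)
A=crop(T,360,110,80,75,5);B=crop(S,320,105,100,100,5)
A=crop(T,340,100,100,100,4);B=crop(S,330,110,100,100,4)
for im,dd,x,y in((A,t,340,100),(B,sc,330,110)):
    for sx in(1,-1):draw(im,dd,x,y,slot(p,[[sx*.057,-.0055,0],[sx*.057,-.0055,.076],[sx*.065,-.015,.095],[sx*.065,.015,.095],[sx*.057,.0055,.076],[sx*.057,.0055,0]]),4)
    draw(im,dd,x,y,slot(p,[[-.048,.11,0],[-.055,.11,.016],[-.055,.11,.12],[-.022,.11,.12],[-.022,.11,.152],[.022,.11,.152],[.022,.11,.12],[.055,.11,.12],[.055,.11,.016],[.048,.11,0]]),4,(255,0,255))
cv2.imwrite("pics/o1.png",np.hstack([A,B]))
E
```

```text
rest [0.5214 0.2932 0.04  ] len 0.13816361025895602 0.13945379218478982 wid 0.05676406601804915 0.06124523506006043
rest yaw 25.610943677223965
tab [0.5157 0.2937 0.166 ] [0.518  0.2945 0.1489]
tab edge 0.04138316952627448 24.49192264685192
rack [[ 0.6458  0.12    0.012 ]
 [ 0.7008 -0.2145  0.012 ]
 [ 0.5536 -0.2352  0.012 ]
 [ 0.4979  0.0986  0.012 ]] [ 0.5995 -0.0577  0.012 ] 0.3390062669250608 0.1486884098368123
yaw0 9.402341615031744
9.47600638994621 [ 0.1654  0.6153 -0.1669  0.0755] [-1.3585 -1.0089  0.5737  1.7916  0.715   1.2122  0.0073 -1.968   0.1286
  0.1099]
```

View pics/o1.png

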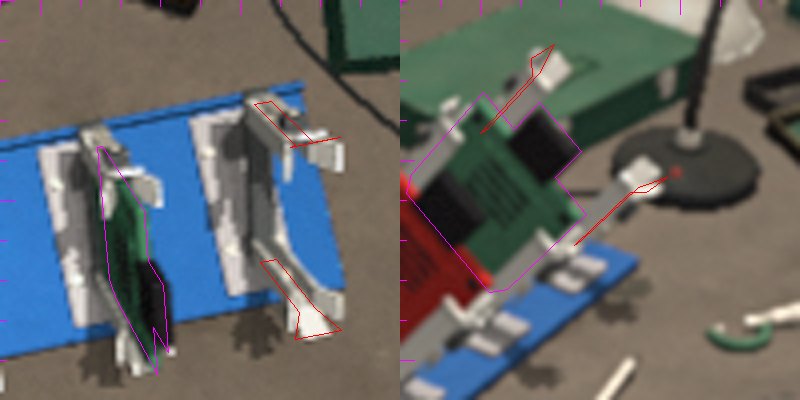

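Rest: length 138/139 mm and width 57/61 mm, against 140 x 60. Rack: 339 x 149 mm, against 340 x 150. Both agree. The overlay fits the green cover and the empty slot to within about 1–2 px. I'll go over the cover now.

```bash
python3 -m creep '[[2.85,-3.36,0,0,1],[2.85,-3.36,0,0,1],[2.85,-3.36,0,0,1],[2.85,-3.36,0,0,1],[2.85,-3.36,0,0,1],[2.85,-3.36,0,0,1],[2.85,-3.36,0,0,1],[2.85,-3.36,0,0,1],[2.85,-3.36,0,0,1],[2.85,-3.36,0,0,1]]' && python3 -m creep '[[2.85,-3.36,0,0,1],[2.85,-3.36,0,0,1],[2.85,-3.36,0,0,1],[2.85,-3.36,0,0,1],[2.85,-3.36,0,0,1],[2.85,-3.36,0,0,1],[2.85,-3.36,0,0,1],[2.85,-3.36,0,0,1],[2.85,-3.36,0,0,1],[2.85,-3.36,0,-6.2,1],[0,0,0,-6.2,1],[0,0,0,0,1]]'
cat >> h.py <<'E'
def wrist():
    st=sense();d=optics.snapshot("wrist");T=np.eye(4);T[:3,:3]=st["tcp_rot"];T[:3,3]=st["ee_pos"];M=T@d["T_tool_cam"]
    d["xyz"]=M[:3,3];d["attitude"]=M[:3,:3];return d,st
E
python3 - <<'E'
from h import *
d,st=wrist();cv2.imwrite("pics/w1.png",d["frame"]);print(st["clock"],st["ee_pos"],st["tcp_rot"],st["joint_pos"],proj(d,[.5185,.294,.166]))
E
```

```text
clock: 1.35
ee_pos: [0.3146, -0.0953, 0.3043]
tcp_rot: [[0.975, 0.221, 0.001], [0.221, -0.975, -0.001], [0.001, 0.001, -1.0]]
ft_force: [1.1, 0.5, 0.0]
opening: 0.0857
grip_force: 0.0
clock: 2.55
ee_pos: [0.5291, 0.2268, 0.308]
tcp_rot: [[0.857, 0.514, -0.02], [0.515, -0.856, 0.054], [0.01, -0.056, -0.998]]
ft_force: [0.1, -0.8, 0.3]
opening: 0.0853
grip_force: 0.0
2.55 [0.5291 0.2268 0.308 ] [[ 0.8574  0.5142 -0.0201]
 [ 0.5145 -0.8558  0.0535]
 [ 0.0103 -0.0562 -0.9984]] [ 21.8912  22.3707  12.83    80.3827   3.2761 170.9086] [[236.8179 182.3428]]
```

View pics/w1.png

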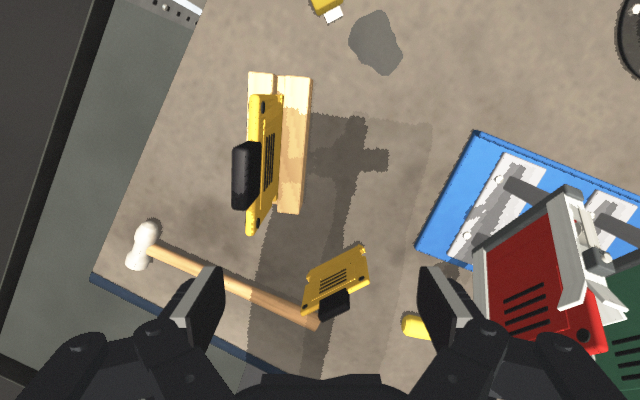

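The wrist view shows the tab at (240,175) and the panel in the groove; the hammer and decoy are clear of the fingers. Joint 6 is near its limit, so I'll use the half-turned grasp.

```bash
python3 -m creep '[[0,0,0,-8.5,1],[0,0,0,-8.5,1],[0,0,0,-8.5,1],[0,0,0,-8.5,1],[0,0,0,-8.5,1],[0,0,0,-8.5,1],[0,0,0,-8.5,1],[0,0,0,-8.5,1],[0,0,0,-8.5,1],[0,0,0,-8.5,1],[0,0,0,0,1]]'
python3 - <<'E'
from h import *
print(sense()["joint_pos"])
E
```

```text
clock: 3.7
ee_pos: [0.5286, 0.2248, 0.3093]
tcp_rot: [[-0.433, 0.901, -0.018], [0.899, 0.434, 0.054], [0.057, 0.007, -0.998]]
ft_force: [-0.8, 0.4, 0.2]
opening: 0.0854
grip_force: 0.0
[21.7204 22.1418 12.6888 80.3793  3.2794 86.0202]
```

The joint-6 limit left a lasting 3° roll of the tool, with joint 5 at 3.3°. I'll try to undo it at the opposite joint-6 limit.

```bash
M='' ; python3 -m creep '[[0,0,0,-8.59,1],[0,0,0,-8.59,1],[0,0,0,-8.59,1],[0,0,0,-8.59,1],[0,0,0,-8.59,1],[0,0,0,-8.59,1],[0,0,0,-8.59,1],[0,0,0,-8.59,1],[0,0,0,-8.59,1],[0,0,0,-8.59,1],[0,0,0,-8.59,1],[0,0,0,-8.59,1]]' >/dev/null; python3 -m creep '[[0,0,0,-8.59,1],[0,0,0,-8.59,1],[0,0,0,-8.59,1],[0,0,0,-8.59,1],[0,0,0,-8.59,1],[0,0,0,-8.59,1],[0,0,0,-8.59,1],[0,0,0,-8.59,1],[0,0,0,-8.59,1],[0,0,0,-8.59,1],[0,0,0,-8.59,1],[0,0,0,-8.59,1]]'>/dev/null; python3 -m creep '[[0,0,0,-8.59,1],[0,0,0,-8.59,1],[0,0,0,-8.59,1],[0,0,0,-8.59,1],[0,0,0,-8.59,1],[0,0,0,-8.59,1],[0,0,0,-8.59,1],[0,0,0,-8.59,1],[0,0,0,0,1]]'
python3 - <<'E'
from h import *
print(sense()["joint_pos"])
E
```

```text
clock: 7.0
ee_pos: [0.5071, 0.2677, 0.3093]
tcp_rot: [[0.892, 0.453, -0.002], [0.453, -0.891, 0.027], [0.011, -0.025, -1.0]]
ft_force: [-0.3, -0.3, -0.1]
opening: 0.0854
grip_force: 0.0
[  27.2532   21.7205   12.1029   79.7635    1.4378 -179.6709]
```

```bash
python3 -m creep '[[0,0,0,-6,1],[0,0,0,0,1]]'
python3 - <<'E'
from h import *
print(sense()["joint_pos"])
E
```

```text
clock: 7.2
ee_pos: [0.4926, 0.2921, 0.3092]
tcp_rot: [[0.863, 0.505, 0.01], [0.505, -0.863, 0.008], [0.012, -0.002, -1.0]]
ft_force: [-0.1, -0.7, -0.5]
opening: 0.0856
grip_force: 0.0
[  30.6311   21.5687   11.8863   79.6036    0.0929 -179.7112]
```

Tool is vertical again (tilt <1°). I'll spin back to the half-turned grasp and move over the tab.

```bash
python3 -m creep '[[0,0,0,8.59,1],[0,0,0,8.59,1],[0,0,0,8.59,1],[0,0,0,8.59,1],[0,0,0,8.59,1],[0,0,0,8.59,1],[0,0,0,8.59,1],[0,0,0,8.59,1],[0,0,0,8.59,1],[0,0,0,8.59,1],[0,0,0,8.59,1],[0,0,0,8.59,1]]' >/dev/null; python3 -m creep '[[0,0,0,8.59,1],[0,0,0,8.59,1],[0,0,0,8.59,1],[0,0,0,8.59,1],[0,0,0,8.59,1],[0,0,0,8.59,1],[0,0,0,8.59,1],[0,0,0,8.59,1],[0,0,0,8.59,1],[0,0,0,4.7,1],[-2.44,-0.93,0,0,1],[0,0,0,0,1]]'
python3 - <<'E'
from h import *
d,st=wrist();print(st["joint_pos"])
for p in ([.5185,.294,.166],[.5185,.294,.134]): print(proj(d,p))
cv2.imwrite("pics/w2.png",d["frame"])
E
```

```text
clock: 9.6
ee_pos: [0.5222, 0.2914, 0.309]
tcp_rot: [[-0.907, -0.422, 0.012], [-0.422, 0.907, 0.007], [-0.013, 0.001, -1.0]]
ft_force: [-0.1, -0.7, 0.3]
opening: 0.0856
grip_force: 0.0
[29.1567 24.556  16.3225 80.993   0.0173  4.2126]
[[326.9757 209.2983]]
[[326.1707 194.7695]]
```

View pics/w2.png

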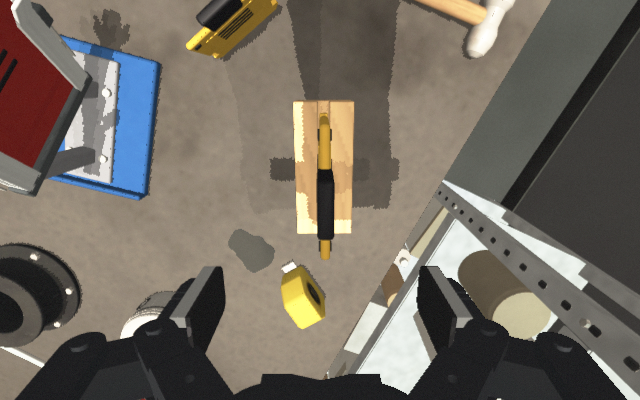

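The tab's top face is at (326,205) against a prediction of (327,209), so I can descend and grip.

```bash
python3 -m creep '[[0.2,0.4,3.5,0,1],[0,0,3.5,0,1],[0,0,3.5,0,1],[0,0,0,0,1],[0,0,0,0,0.1],[0,0,0,0,0],[0,0,0,0,0],[0,0,0,0,0],[0,0,0,0,0]]' && python3 -m creep '[[0,0,-3,0,0],[0,0,-4,0,0],[0,0,-4,0,0],[0,0,-1,0,0],[0,0,0,0,0]]'
```

```text
clock: 10.55
ee_pos: [0.5182, 0.296, 0.2054]
tcp_rot: [[-0.904, -0.427, 0.012], [-0.427, 0.904, 0.008], [-0.014, 0.002, -1.0]]
ft_force: [-0.9, 2.5, 2.8]
opening: 0.0121
grip_force: 4.0
clock: 11.05
ee_pos: [0.5172, 0.2954, 0.3263]
tcp_rot: [[-0.904, -0.427, 0.014], [-0.427, 0.904, 0.009], [-0.017, 0.002, -1.0]]
ft_force: [-0.2, -0.1, -0.8]
opening: 0.0111
grip_force: 60.3
```

Gripped (12 mm opening, 60 N) and lifted. The tool can only shift and spin, so the 35° slant must come from pivoting the cover between the pads. I'll push its foot sideways against the near end of the fixed rest, beside the groove.

```bash
python3 -m creep '[[4.2,-0.6,0,0,0],[4.2,-0.6,0,0,0],[4.2,-0.5,2,0,0],[0,0,3.5,0,0],[0,0,3.5,0,0],[0,0,1.5,0,0],[0,0,0,0,0]]' && python3 -m creep '[[-1,0,0,0,0],[-1,0,0,0,0],[-1,0,0,0,0],[-1,0,0,0,0],[0,0,0,0,0]]'
python3 - <<'E'
from h import *
s=optics.snapshot("scene");t=optics.snapshot("top")
cv2.imwrite("pics/p1.png",np.hstack([crop(s["frame"],200,170,130,120,3),crop(t["frame"],190,150,130,120,3)]))
E
```

```text
clock: 11.75
ee_pos: [0.4078, 0.2248, 0.213]
tcp_rot: [[-0.904, -0.427, 0.001], [-0.427, 0.904, 0.002], [-0.002, 0.001, -1.0]]
ft_force: [-1.0, -0.6, -1.1]
opening: 0.0112
grip_force: 59.9
clock: 12.25
ee_pos: [0.4475, 0.2439, 0.2189]
tcp_rot: [[-0.904, -0.427, 0.009], [-0.427, 0.904, 0.007], [-0.011, 0.002, -1.0]]
ft_force: [-3.9, -2.3, 3.3]
opening: 0.0111
grip_force: 62.6
```

View pics/p1.png

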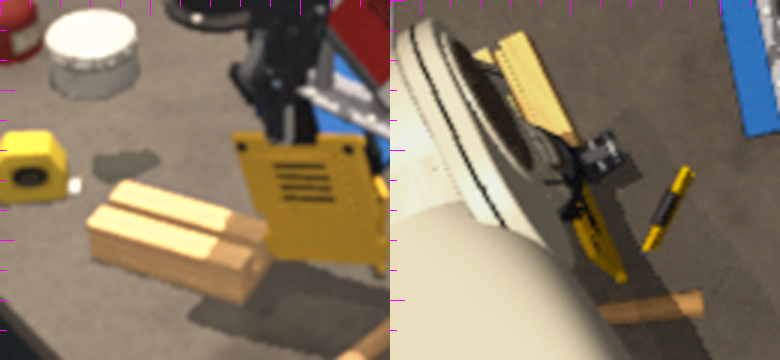

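The cover is pivoting: its foot has swung towards the robot about a third of the way, at only ~5 N. I'll continue by 4 cm.

```bash
python3 -m creep '[[-1,0,0,0,0],[-1,0,0,0,0],[-1,0,0,0,0],[-1,0,0,0,0],[0,0,0,0,0]]'
python3 - <<'E'
from h import *
s=optics.snapshot("scene")
cv2.imwrite("pics/p2.png",crop(s["frame"],210,180,120,100,5))
E
```

```text
clock: 12.85
ee_pos: [0.4833, 0.2607, 0.2181]
tcp_rot: [[-0.904, -0.427, 0.009], [-0.427, 0.904, 0.006], [-0.011, 0.002, -1.0]]
ft_force: [-3.1, -1.1, 0.2]
opening: 0.0112
grip_force: 63.6
```

View pics/p2.png

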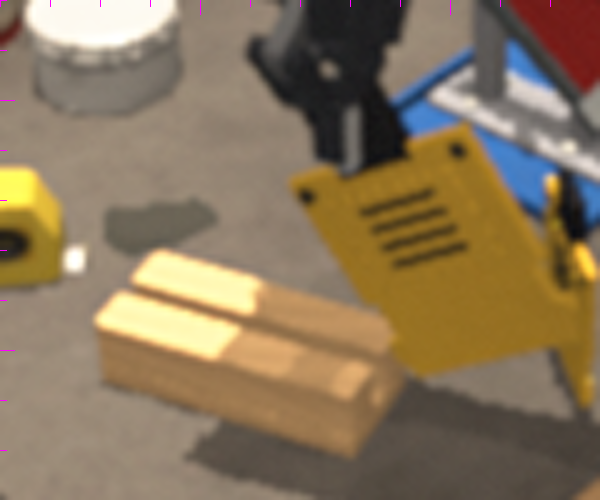

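```bash
cat > fit.py <<'E'
from geo import *
def fitc(d,pts,uv,yaw,g0,th0):
    # th: rotation about horizontal normal; foot towards -a for th>0
    def P(p):
        th=p[0];R=rz(yaw)@np.array([[np.cos(th),0,np.sin(th)],[0,1,0],[-np.sin(th),0,np.cos(th)]])
        return (np.array(pts)-[0,0,.136])@R.T+p[1:4]
    f=lambda p:np.r_[(proj(d,P(p))-uv).ravel(),(p[1:4]-g0)*300]
    r=least_squares(f,np.r_[th0,g0]);return r
E
python3 - <<'E'
from fit import *
s=optics.snapshot("scene");st=sense()
g=st["ee_pos"]+.054*st["tcp_rot"][:,2]
r=fitc(s,[[.055,.004,.12],[-.055,.004,.12],[.048,.004,0]],np.array([[268,216],[304,205],[295,255.]]),np.radians(25.3),g,.5)
print(np.degrees(r.x[0]),r.x[1:4]-g,r.fun)
E
```

```text
32.372501861608406 [-0.0044 -0.0058 -0.0001] [-0.7069  0.032  -0.807  -0.1714  0.0242  0.1953 -1.3253 -1.7484 -0.0296]
```

The fit gives about 32°. I'll push 5 mm more, back off, lift, and go to a clear place in front of the rack.

```bash
python3 -m creep '[[-0.5,0,0,0,0],[0,0,0,0,0],[0.7,0,0,0,0],[0,0,-4.5,0,0],[0,0,-4.5,0,0],[0,0,-4.5,0,0],[0,0,-4.5,0,0]]' && python3 -m creep '[[3.23,-3.24,0,0,0],[3.23,-3.24,0,0,0],[3.23,-3.24,0,0,0],[3.23,-3.24,0,0,0],[3.23,-3.24,0,0,0],[3.23,-3.24,0,0,0],[3.23,-3.24,0,0,0],[3.23,-3.24,0,0,0],[3.23,-3.24,0,0,0],[3.23,-3.24,0,0,0],[0,0,0,0,0]]' && python3 -m creep '[[0,0,0,8.59,0],[0,0,0,8.59,0],[0,0,0,8.59,0],[0,0,0,8.59,0],[0,0,0,8.59,0],[0,0,0,8.59,0],[0,0,0,8.59,0],[0,0,0,8.59,0],[0,0,0,8.59,0],[0,0,0,8.59,0],[0,0,0,8.59,0],[0,0,0,8.59,0]]' && python3 -m creep '[[0,0,0,8.59,0],[0,0,0,8.59,0],[0,0,0,8.59,0],[0,0,0,8.59,0],[0,0,0,8.59,0],[0,0,0,8.59,0],[0,0,0,8.59,0],[0,0,0,8.59,0],[0,0,0,8.59,0],[0,0,0,8.59,0],[0,0,0,6.8,0],[0,0,0,0,0]]'
python3 - <<'E'
from h import *
print(sense()["joint_pos"])
s=optics.snapshot("scene");t=optics.snapshot("top")
np.savez("st.npz",**{k:sense()[k] for k in("ee_pos","tcp_rot")})
cv2.imwrite("pics/q1.png",np.hstack([crop(s["frame"],310,80,130,150,3),crop(t["frame"],320,110,130,150,3)]))
E
```

```text
clock: 13.65
ee_pos: [0.4802, 0.2588, 0.4016]
tcp_rot: [[-0.904, -0.427, 0.016], [-0.427, 0.904, 0.009], [-0.018, 0.002, -1.0]]
ft_force: [1.2, 1.1, -2.2]
opening: 0.011
grip_force: 63.4
clock: 14.75
ee_pos: [0.3246, -0.1771, 0.395]
tcp_rot: [[-0.908, -0.418, 0.015], [-0.418, 0.909, 0.002], [-0.014, -0.005, -1.0]]
ft_force: [-0.6, 0.5, -2.3]
opening: 0.0111
grip_force: 63.4
clock: 15.95
ee_pos: [0.3268, -0.1722, 0.395]
tcp_rot: [[-0.206, 0.978, 0.015], [0.979, 0.206, 0.004], [0.001, 0.015, -1.0]]
ft_force: [-0.7, -0.1, -2.0]
opening: 0.0114
grip_force: 63.4
clock: 17.15
ee_pos: [0.3266, -0.1721, 0.3948]
tcp_rot: [[0.986, 0.166, 0.014], [0.166, -0.986, 0.005], [0.014, -0.002, -1.0]]
ft_force: [0.0, 0.3, -2.5]
opening: 0.0109
grip_force: 63.4
[-28.1747  -2.9741  -5.0605  87.3442   0.6144 142.2765]
```

View pics/q1.png

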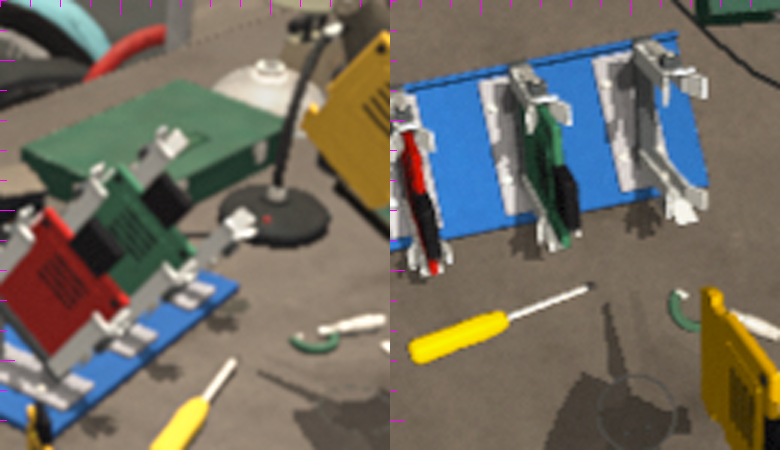

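The cover is now slanted the right way, foot away from the robot, and nothing has been disturbed. The flared mouth leaves ±11 mm (y) and ±17 mm (x) of room. I'll move to 25 mm short of the mouth and check from there.

```bash
python3 -m creep '[[3,1,0.5,0,0],[4,1.2,1.5,0,0],[4,1.2,2,0,0],[2.8,0.8,1.8,0,0],[0,0,0,0,0],[0,0,0,0,0]]'
python3 - <<'E'
from geo import *
p=np.load("slot.npy")
w,st=wrist();s=optics.snapshot("scene");t=optics.snapshot("top")
R=st["tcp_rot"];g=st["ee_pos"]+.054*R[:,2];print(st["ee_pos"],st["joint_pos"])
print("grip in slot",(g-p[1:4])@(rz(p[0])@TILT))
def draw(img,d,x,y,pts,k,col):
    q=((proj(d,pts)-[x,y]+.5)*k-.5).astype(int);cv2.polylines(img,[q.reshape(-1,1,2)],True,col,1)
W=crop(w["frame"],180,60,280,240,2)
S=crop(s["frame"],325,105,80,85,3);T=crop(t["frame"],360,115,80,85,3)
B=crop(s["frame"],340,100,80,100,3)
for im,dd,x,y,k in((W,w,180,60,2),(B,s,340,100,3)):
    for sx in(1,-1):draw(im,dd,x,y,slot(p,[[sx*.057,-.0055,.076],[sx*.065,-.015,.095],[sx*.065,.015,.095],[sx*.057,.0055,.076]]),k,(0,0,255))
    o=slot(p,(g-p[1:4])@(rz(p[0])@TILT))[0]
    y4=.004
    q=np.array([[-.048,y4,0],[-.055,y4,.016],[-.055,y4,.12],[.055,y4,.12],[.055,y4,.016],[.048,y4,0]])-[0,0,.136]
    draw(im,dd,x,y,q@(rz(p[0])@TILT).T+g,k,(255,0,255))
out=np.zeros((520,800,3),np.uint8);out[:480,:560]=W;out[:300,560:]=B[:,:240];
out[300:300+220,560:]=crop(t["frame"],360,105,80,100,3)[:220]
cv2.imwrite("pics/r1.png",out)
E
```

```text
clock: 17.85
ee_pos: [0.4697, -0.1902, 0.3364]
tcp_rot: [[0.986, 0.167, 0.008], [0.167, -0.986, 0.007], [0.009, -0.006, -1.0]]
ft_force: [0.1, -0.2, -1.7]
opening: 0.0113
grip_force: 63.4
[ 0.4697 -0.1902  0.3364] [-22.3082  13.7243   5.0411  81.0485   0.5741 148.0777]
grip in slot [-0.0017  0.0013  0.2538]
```

View pics/r1.png

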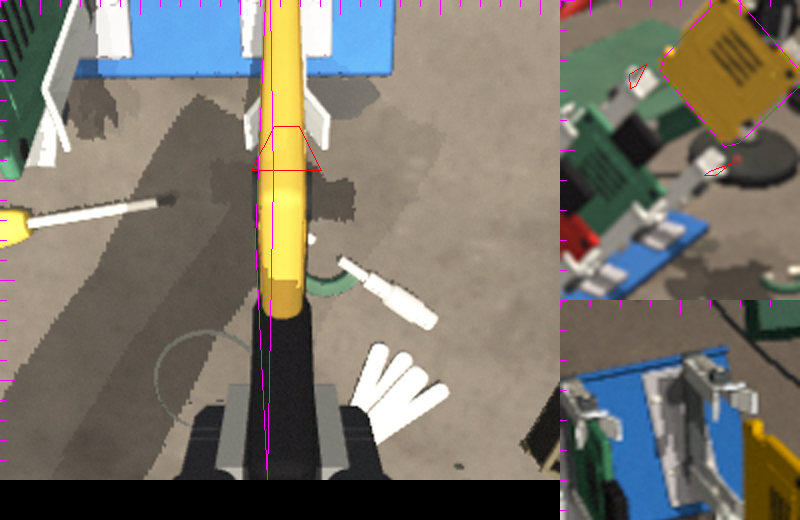

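The wrist view shows the lower lip tips at tile (247,150) and (328,148), so the mouth centre is at 288. The cover is at 282, so I shift about 2.5 mm along +tool y. In the scene view the cover outline matches the 35° model and lines up with the lips. I'll enter along the slant with small corrections.

```bash
cat > chk.py <<'E'
from geo import *
p=np.load("slot.npy");st=sense();Q=rz(p[0])@TILT
g=st["ee_pos"]+.054*st["tcp_rot"][:,2];print("grip in slot mm",((g-p[1:4])@Q-[0,0,.136])*1000,"F slot",st["ft_force"]@Q,"t",st["clock"],"M tool",st["torque"]@st["tcp_rot"])
E
python3 -m creep '[[0.15,0.25,-0.1,0,0],[0.86,0,1.23,0,0],[0.86,0,1.23,0,0],[0.86,0,1.23,0,0],[0,0,0,0,0]]'; python3 chk.py
```

```text
clock: 18.5
ee_pos: [0.4972, -0.1874, 0.2986]
tcp_rot: [[0.986, 0.166, 0.006], [0.166, -0.986, 0.009], [0.007, -0.008, -1.0]]
ft_force: [-0.5, -0.1, -2.6]
opening: 0.0115
grip_force: 63.4
grip in slot mm [-0.8652 -0.39   70.9994] F slot [-1.873  -0.0567 -1.8037] t 18.5 M tool [ 0.0364 -0.2027  0.0037]
```

```bash
python3 -m creep '[[0.57,0,0.82,0,0],[0.57,0,0.82,0,0],[0.57,0,0.82,0,0],[0,0,0,0,0]]'>/dev/null; python3 chk.py
```

```text
grip in slot mm [ 0.0485 -0.6721 42.1008] F slot [-3.2023  0.5603 -3.7617] t 18.9 M tool [ 0.2335 -0.6691 -0.1003]
```

```bash
python3 -m creep '[[0.57,0,0.82,0,0],[0.57,0,0.82,0,0],[0,0,0,0,0]]'>/dev/null; python3 chk.py;  python3 -m creep '[[0.29,0,0.41,0,0],[0.29,0,0.41,0,0],[0,0,0,0,0]]'>/dev/null; python3 chk.py
```

```text
grip in slot mm [-0.3165 -0.5683 23.3652] F slot [-4.9578  1.2434 -1.8614] t 19.2 M tool [ 0.2794 -1.3485 -0.088 ]
grip in slot mm [-0.1266 -0.6814 15.1062] F slot [-5.4896  1.5586  4.4114] t 19.5 M tool [ 0.4409 -2.2171 -0.2144]
```

```bash
python3 -m creep '[[0.29,0,0.41,0,0],[0.29,0,0.41,0,0],[0,0,0,0,0]]'>/dev/null; python3 chk.py;  python3 -m creep '[[0.29,0,0.41,0,0],[0.17,0,0.25,0,0],[0,0,0,0,0]]'>/dev/null; python3 chk.py
```

```text
grip in slot mm [-0.8071 -0.2155  3.15  ] F slot [-9.4123  1.3861 -5.7565] t 19.8 M tool [ 0.291  -1.0458  0.0408]
grip in slot mm [-0.7895 -0.5441 -2.2688] F slot [-9.3499  2.4725 11.3142] t 20.1 M tool [ 0.6019 -2.8037 -0.2114]
```

The force rose, dropped at ~3 mm (clips snapping in), then rose again, probably on the stop. I'll press a bit more to confirm.

```bash
python3 -m creep '[[0.17,0,0.25,0,0],[0,0,0,0,0]]'>/dev/null; python3 chk.py; python3 -m creep '[[0.17,0,0.25,0,0],[0,0,0,0,0]]'>/dev/null; python3 chk.py
```

```text
grip in slot mm [-0.9827 -0.6968 -2.4428] F slot [-9.6731  4.0623 25.5971] t 20.3 M tool [ 0.852  -4.3017 -0.3473]
grip in slot mm [-1.3068 -0.7891 -2.6364] F slot [-9.7922  4.1191 41.4332] t 20.5 M tool [ 1.3073 -5.7638 -0.4395]
```

Hard stop confirmed: 41 N for 0.2 mm. I'll relieve, open, retreat and check.

```bash
python3 -m creep '[[-0.34,0,-0.5,0,0],[0,0,0,0,0]]'>/dev/null; python3 chk.py; python3 -m creep '[[0,0,0,0,1],[0,0,0,0,1],[0,0,0,0,1],[0,0,0,0,1],[0,0,0,0,1],[0,0,0,0,1]]'; python3 chk.py; python3 -m creep '[[0,0,-1,0,1],[0,0,-3,0,1],[0,0,-4,0,1],[0,0,-4,0,1],[-3,0,-1,0,1],[-4,0,0,0,1],[-4,0,0,0,1],[-4,0,0,0,1],[-4,0,0,0,1],[0,0,0,0,1],[0,0,0,0,1]]'
python3 - <<'E'
from geo import *
p=np.load("slot.npy");s=optics.snapshot("scene")
m=cv2.inRange(cv2.cvtColor(s["frame"],cv2.COLOR_BGR2HSV),(18,130,60),(32,255,255))
m[:,:300]=0;m[:100]=0;m[220:]=0
n,l,st,ce=cv2.connectedComponentsWithStats(m)
for i in range(1,n):
    if st[i,4]>40:
        q=np.argwhere(l==i)[:,::-1].astype(np.float32);print(st[i],ce[i],cv2.minAreaRect(q))
y=.004
q=[[-.048,y,0],[-.055,y,.016],[-.055,y,.12],[.055,y,.12],[.055,y,.016],[.048,y,0]]
print(proj(s,slot(p,q)),proj(s,slot(p,[0,y,.06])))
E
```

```text
grip in slot mm [-0.4426 -0.5997 -1.9901] F slot [-7.2235  2.83   12.0604] t 20.7 M tool [ 0.6272 -2.7925 -0.2709]
clock: 21.3
ee_pos: [0.5422, -0.1804, 0.2384]
tcp_rot: [[0.986, 0.165, 0.011], [0.165, -0.986, 0.007], [0.012, -0.005, -1.0]]
ft_force: [-0.4, -1.1, 0.6]
opening: 0.0853
grip_force: 0.0
grip in slot mm [ 2.1127 -0.9955 -4.5978] F slot [-0.1746 -0.9993  0.8187] t 21.3 M tool [-0.0506 -0.0043  0.0038]
clock: 22.4
ee_pos: [0.353, -0.2129, 0.3674]
tcp_rot: [[0.986, 0.164, 0.013], [0.164, -0.987, 0.006], [0.014, -0.003, -1.0]]
ft_force: [0.5, 0.6, 0.8]
opening: 0.0851
grip_force: 0.0
[362 122  35  40 597] [377.9313 142.3953] ((375.4344177246094, 143.22128295898438), (37.00265884399414, 25.479341506958008), 50.19443130493164)
[367 212  13   8  66] [373.9545 216.3485] ((373.0, 215.5), (7.0, 12.0), 90.0)
[[371.9953 168.9336]
 [376.3247 167.9852]
 [396.2883 149.4139]
 [371.8308 120.8046]
 [353.3751 140.8485]
 [352.1549 145.4369]] [[372.6651 146.4699]]
```

After release the cover's corners are at right 396 and top 122 px. The model of a fully home cover predicts 396 and 121. The force profile showed the snap and then the hard stop, and the gripper is clear.

```bash
python3 -c "
from bench import order
print(order.finish_job())"
```

```text
the job is handed in; nothing more can be done
None
```

I slid the yellow cover into the empty slot until it hit the stop, let go of it and handed the job in. A force drop at about 3 mm suggests both clips snapped in, but I didn't see the clips themselves and no verdict came back.

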